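# Pack a sample canister down the tasting lab's storage tube

## Robot

A 6-joint arm with a two-finger parallel gripper is mounted at the origin on the work surface. World frame = base frame: x ahead of the robot, y to its left, z up, the work surface at z = 0. Lengths are in m, angles in rad, forces in N, time in s.
With the tool pointing down it reaches from about 0.3 to 0.825 m from the base axis. Payload 5.4 kg.
Tool frame: the origin (TCP) lies on the centre line of the jaws, within the pads' length; the fingertips stand 11 mm ahead of it and the grasp point (between the pads) lies 8 mm behind it (nose_length is the distance from the TCP to the fingertips, in m); z points along the fingers, y is the line along which they close (so a half turn about z gives the same grasp; the last joint's range is limited). The gripper opens to 92 mm and grips with 3 to 60 N. Pads are 20 mm wide; open, the fingers measure 128 mm over their backs; the gripper's body (75 mm by 189 mm) begins 69 mm behind the grasp point.
Start: joints at [1.095, 0.158, 1.597, -0, 1.386, -0.21], TCP at [0.151, 0.555, 0.226] pointing down, gripper open.
Joint ranges: [-2.91, 2.91], [-0.94, 2.29], [0.18, 2.7], [-1.29, 4.43], [0.17, 2.64], [-3, 3]. Speed limits (rad/s): [2.57, 2.57, 3.14, 3.14, 3.14, 3.14].

## Interface

Orientations are given as a rotation vector (axis times angle).
In Python, from rig import reach, move_linear, movej, grip, wait, inverse_kinematics, read_state, get_image, IKError, close_job, nose_length gives the robot as it stands. Calls block until the motion is done:
- reach(position, orientation): joint-space move of the TCP to a pose.
- move_linear(position, attitude=None, speed=0.15, stop_force=None): straight line of the TCP; attitude=None keeps the orientation; speed is the mean speed in m/s. With stop_force (N) it stops when the force on the tool has changed by that much, and returns True; else False.
- movej(angles): joint-space move.
- grip(opening, grip_force=None): finger opening in m; grip_force is the grip in N (None keeps the last); returns when the fingers have stopped.
- wait(seconds).
- inverse_kinematics(position, orientation): joint angles nearest the present ones, or None.
- read_state(): the state.
- get_image(name): name is "scene" or "top" or "wrist"; returns a dict with "pixels" (480x640x3 uint8, red, green, blue), "camera_matrix" (3x3 intrinsics, pixels), "k1" (the pictures are not rectified: a ray, as slopes to the right and down, at radius r is drawn at 1 + k1 r^2 times it, then the intrinsics apply), "rvec" (rotation vector, rad) and "tvec" (3), from world to camera coordinates, as OpenCV has them. Camera axes: x right, y down, z forward; pixel columns grow to the right and rows downward; lengths in m; the calibration is good to about 2 mm. A picture is of the moment at which its call begins. There is no depth.
A pose or a line that the arm cannot do raises IKError and nothing moves.
- close_job(): hands the job in; it is judged then, once.
The state is a dict: "time_s": time; "qpos": joint angles; "qvel": joint speeds; "tau": joint torques, N m; "eef_pos": TCP position; "eef_rot": TCP orientation; "wrist_force": force on the tool from outside, world axes, zero at the start; "wrist_torque": the same for the moment, N m; "gripper_width": finger opening in m; "gripper_force": force on a finger pad.
Only numpy, scipy, OpenCV 4.12 (cv2) and the standard library are available. Lean on these libraries where they do the work, as an engineer would, in place of code of your own. Each camera call takes 0.05 s, during which the arm holds its last target. There are 200 camera calls.

## Task

Set the aluminium sample canister upright into the mouth of the clear storage tube and let it go, then use the packing rod (not the fingers) to press it down until the tube's stiff sliding floor has fully bottomed out. The rod's handle is hidden between the cheeks of its sloped rest, so it can first be taken only by the bare shaft and needs putting down and taking again by the handle to reach deep enough. When done, leave the rod standing upright on its foot on the table; do not disturb the bowls, mug and jar.

Things in the scene. Friction and masses are not known exactly. Their poses are not given: they have to be found in the camera images.
- magazine: Storage tube, fixed to the table, upright: round steel base 110 mm across and 8 mm thick, clear plastic tube 60 mm outside and 52 mm inside diameter, open at the top, rim 150 mm above the table. Origin: on the tube's axis at table height; z up.
- magazine_mouth (a point): Centre of the tube's open mouth, in the plane of its rim, 150 mm above the table.
- follower (a joint): Travel (m) of the tube's sliding floor, a black rubber disc 50 mm across. At 0 its upper face is 138 mm above the table; it starts at 0 to 0.010 and grows as pushed down, to the hard stop at 0.122 (face 16 mm above the table, a canister's top then 76 mm above the table). Friction of about 8 N: it stays where left, never springs back, nor sinks under the canister's or rod's weight.
- canister: Aluminium sample canister to be packed, a plain closed cylinder 46 mm in diameter and 60 mm tall with a thin dark lid line near its top, about 140 g, standing upright loose on the table. Origin: centre of its underside; z up its axis.
- rod: Packing rod, 150 mm long, 240 g: steel disc foot 44 mm across, 12 mm thick; steel shaft 18 mm in diameter up to 98 mm from the foot's underside; dark wooden handle 26 mm in diameter from there to the end. Origin: centre of the foot's underside; z along the rod to the handle. It starts in its sloped rest, leaning 45 degrees, foot low. It stands stably on its foot.
- rest: Wooden rod rest, fixed, base 190 x 80 mm, sloping at 45 degrees, rising towards its own +x. Origin: centre of its base at table height. Cheeks stand beside the rod's foot (first 20 mm) and handle (95 mm to the end), so only the shaft between can be gripped; there the sloped board lies 30 mm below the rod's axis. The rod lifts straight up out of it.
- rest_foot (a point): Point in the rest where the centre of the rod's foot underside lies at the start: 60 mm from the rest's origin along its -x, 46 mm above the table.
- bowl_a: Bystander: white ceramic tasting bowl, 92 mm across, 58 mm high. Origin: centre of its underside.
- bowl_b: Bystander: another white ceramic tasting bowl like bowl_a, on the right-hand side.
- mug: Bystander: white mug, 80 mm across, 85 mm high. Origin: centre of its underside.
- jar: Bystander: glass jar with a steel lid, 68 mm across, 90 mm high. Origin: centre of its underside.
There are look-alikes about, which are no part of the job. What is shaped like the magazine but blue is not meant.

How it is judged:
On the way, in this order (a step that is already met when the one before it is completed fails the run):
1. the canister stands upright in the tube's mouth on the sliding floor, let go, the floor not yet pushed down (horizontal distance between canister and magazine_mouth below 0.008 m and z of canister in the frame of magazine_mouth below -0.008 m and angle between canister's own z axis and vertical below 0.2 rad and value of joint follower below 0.06 m and contact force between the fingers and canister below 0.1 N), for 0.2 s.
2. the rod presses the canister while the floor is at its stop (value of joint follower above 0.119 m and contact force between rod and canister above 4 N), for 0.1 s.
At the end, for the whole second after the job is handed in: The tube's floor is within 3 mm of its lower stop, the canister stands in the tube on it (within 8 mm of the axis, underside at least 129 mm below the rim, within 0.15 rad of upright), and the rod stands upright (within 0.1 rad) on its foot on the table, released, everything at rest (value of joint follower above 0.119 m and horizontal distance between canister and magazine_mouth below 0.008 m and z of canister in the frame of magazine_mouth below -0.129 m and angle between canister's own z axis and vertical below 0.15 rad and angle between rod's own z axis and vertical below 0.1 rad and height (world z) of rod below 0.006 m and linear speed of each of rod, canister below 0.02 m/s); the robot touches nothing.
It fails at once if a bowl, the mug or the jar is moved more than 40 mm (distance of any of bowl_a, bowl_b, mug, jar from where it was at the start of the episode above 0.04 m).
It fails at once if the fingers touch the canister when the floor has gone down more than 40 mm (value of joint follower above 0.04 m and contact force between the fingers and canister above 1 N).
It also fails if it takes over 72 s, if anything falls off the work surface, if the arm or the gripper's body presses on something with over 40 N, if the wrist force passes 120 N, or if a joint passes its speed limit or range.

## Working session

There is one attempt and no reset: what is moved stays moved. The work goes in short steps, each a Python script; the robot and the scene stay as the last script left them, time stands still between calls to the robot, and variables do not carry over. Pictures are saved under pics/ and viewed, at most 10 in all, crops included, and the job is handed in when it is done.

```bash
mkdir -p pics; ls
cat > h.py <<'E'
import numpy as np, cv2
from rig import *
def cam(im):
    R,_=cv2.Rodrigues(np.array(im["rvec"],float)); return np.array(im["camera_matrix"],float),R,np.array(im["tvec"],float).ravel(),im["k1"]
def proj(im,P):
    K,R,t,k=cam(im); 
    return cv2.projectPoints(np.atleast_2d(np.array(P,float)),R,t,K,np.array([k,0,0,0.]))[0].reshape(-1,2)
def unproj(im,uv,z):
    K,R,t,k=cam(im); xy=cv2.undistortPoints(np.array(uv,float).reshape(-1,1,2),K,np.array([k,0,0,0.])).reshape(-1,2)
    out=[]
    c=-R.T@t
    for a in xy:
        d=R.T@np.array([a[0],a[1],1]); out.append(c+d*(z-c[2])/d[2])
    return np.array(out)
def save(im,n): cv2.imwrite(f"pics/{n}.png",im["pixels"][:,:,::-1])
E
python3 - <<'E'
from h import *
import pickle
for n in("top","scene"):
    im=get_image(n); save(im,n+"0"); pickle.dump(im,open(n+"0.pkl","wb"))
    K,R,t,k=cam(im); print(n,-R.T@t,R[2],K[0,0],k)
print(read_state()); print(nose_length)
E
```

```text
pics
top [ 0.36789722 -0.05598127  1.37482153] [ 0.14882159 -0.01238543 -0.9887865 ] 603.2533028416304 0.03711742110269095
scene [1.73250675 0.22408478 0.98876983] [-0.78948767 -0.20435947 -0.57874557] 621.6631723972617 -0.05025564441190207
{'time_s': 0.1, 'qpos': array([ 1.09491236e+00,  1.58995572e-01,  1.59812006e+00,  5.22771189e-06,
        1.38620837e+00, -2.10122840e-01]), 'qvel': array([-0.00039189, -0.00149157, -0.00086245, -0.00090339, -0.00060469,
       -0.00024212]), 'tau': array([ 6.13629868e-05, -3.86502028e+01, -3.22960281e+01,  7.03079137e-02,
        3.39375960e-02, -8.96649112e-05]), 'eef_pos': array([0.15079017, 0.55429748, 0.22470512]), 'eef_rot': array([-4.16152739e-01, -3.11331433e+00,  2.55797202e-03]), 'wrist_force': array([ 0.42028667,  0.63832565, -0.36856557]), 'wrist_torque': array([ 0.01744533,  0.00708889, -0.01893036]), 'gripper_force': 0.0, 'gripper_width': 0.09201396231671392}
0.011
```

View pics/top0.png

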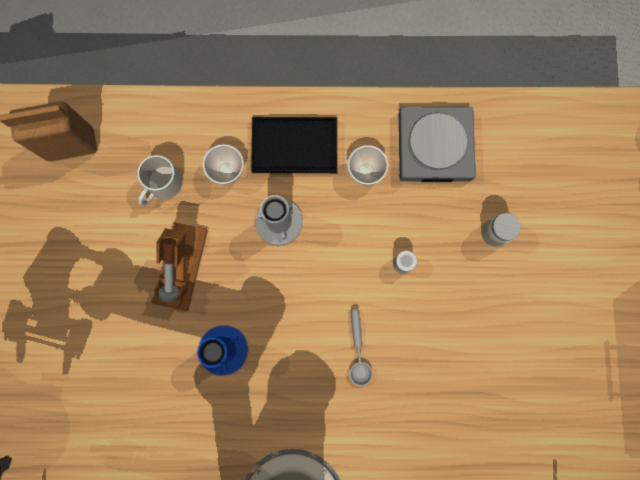

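View pics/scene0.png

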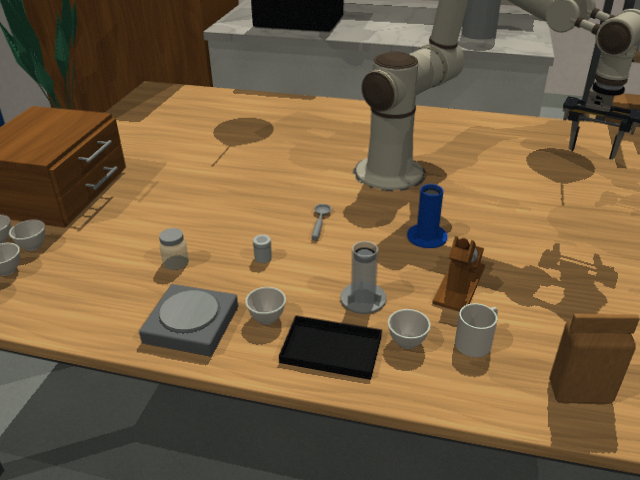

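The top view shows two tube shapes: grey/clear with a steel base at (278,222), and blue at (222,350). The grey one fits the magazine. The canister candidate is the small metal cylinder at (405,262); the lidded jar at (503,230) is larger. The rest is at (180,265), with the foot at (168,293) and the handle at (172,245). I'll confirm these in one enlarged crop.

Run:
```python
from h import *
import pickle
t=pickle.load(open("top0.pkl","rb")); s=pickle.load(open("scene0.pkl","rb"))
a=t["pixels"][:,:,::-1]; b=s["pixels"][:,:,::-1]
def c(im,x,y,w,h,W,H): return cv2.resize(im[y:y+h,x:x+w],(W,H),interpolation=cv2.INTER_CUBIC)
A=np.hstack([c(a,145,215,70,100,280,400)[:300*0+400],c(a,250,190,60,100,240,400),c(a,380,235,50,50,280,280).copy() if 0 else c(a,380,220,70,100,280,400)])
B=np.hstack([c(b,425,225,70,90,156,200),c(b,330,230,64,64,200,200),c(b,240,225,45,45,200,200),c(b,150,220,50,50,200,200),np.zeros((200,44,3),np.uint8)])
cv2.imwrite("pics/crop.png",np.vstack([A,B]))
print("mag base",unproj(t,[(278.5,222.5)],.008), unproj(s,[(363,298)],.008))
print("mag rim",unproj(t,[(275,209)],.15), unproj(s,[(364.5,250)],.15))
print("can top",unproj(t,[(405.5,260.5)],.06), unproj(s,[(262.5,240)],.06))
print("rest base corners",unproj(t,[(178,222),(207,226),(190,310),(153,304)],.01))
print("foot/handle",unproj(t,[(169,293)],.05),unproj(t,[(172,240)],.15))
```

```text
mag base [[0.61558681 0.03419089 0.008     ]] [[0.6236957  0.03851131 0.008     ]]
mag rim [[0.61818386 0.03234077 0.15      ]] [[0.62280754 0.03752748 0.15      ]]
can top [[ 0.52177162 -0.24876281  0.06      ]] [[ 0.52186292 -0.24404495  0.06      ]]
rest base corners [[0.61599331 0.26345728 0.01      ]
 [0.60682128 0.19725621 0.01      ]
 [0.41596311 0.22959986 0.01      ]
 [0.4295087  0.31226589 0.01      ]]
foot/handle [[0.45146933 0.26794809 0.05      ]] [[0.55317503 0.24154771 0.15      ]]
```

View pics/crop.png

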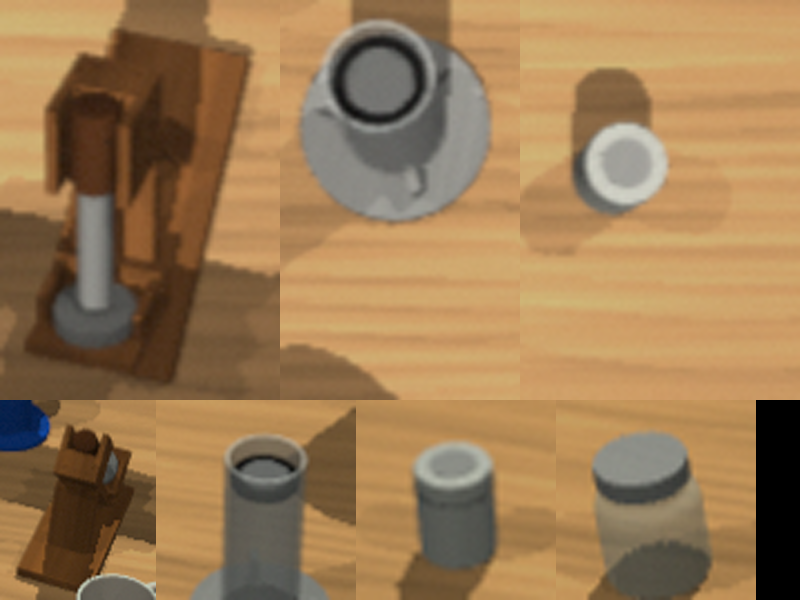

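The crop confirms it: the clear tube with a black floor near its top is the magazine, and the small plain metal cylinder with a lid line is the canister. Next I'll check both from near with the wrist camera, starting over the rest and tube.

```bash
cat >> h.py <<'E'
from scipy.spatial.transform import Rotation as Rot
def att(yaw,tilt=0):
    """tool z = down, tilted by `tilt` towards heading yaw; fingers close horizontally, perpendicular to heading"""
    h=np.array([np.cos(yaw),np.sin(yaw),0]); z=h*np.sin(tilt)-np.array([0,0,1])*np.cos(tilt)
    y=np.array([-np.sin(yaw),np.cos(yaw),0]); y=-y if FLIP else y
    return Rot.from_matrix(np.column_stack([np.cross(y,z),y,z])).as_rotvec()
FLIP=False
E
python3 - <<'E'
import h
from h import *
import pickle
s=read_state(); R=Rot.from_rotvec(s["eef_rot"]).as_matrix(); print(R.round(2))
for f in(0,1):
    h.FLIP=f
    for p,a in(((.5,.25,.3),att(-.2)),((.57,.035,.33),att(0)),((.52,-.246,.25),att(0)),((.5,-.05,.06),att(-.1,1.2)),((.5,-.05,.06),att(-.1,.8)),((.5,.25,.1),att(-.21,.4))):
        print(f,p,inverse_kinematics(p,a))
for n,p,y in(("w_rest",(.48,.255,.30),-.21),("w_mag",(.56,.035,.33),0),("w_can",(.47,-.246,.25),0)):
    done=False
    h.FLIP=True if inverse_kinematics(p,att(y)) is None else h.FLIP
    q=[]
    for f in(0,1):
        h.FLIP=f; k=inverse_kinematics(p,att(y))
        if k is not None:q.append((abs(k[5]),f))
    h.FLIP=min(q)[1]; reach(p,att(y)); im=get_image("wrist"); save(im,n); pickle.dump(im,open(n+".pkl","wb")); print(n,h.FLIP,read_state()["time_s"])
m=np.hstack([cv2.resize(cv2.imread(f"pics/{n}.png"),(400,300)) for n in("w_rest","w_mag")]); m2=np.hstack([cv2.resize(cv2.imread("pics/w_can.png"),(400,300)),np.zeros((300,400,3),np.uint8)])
cv2.imwrite("pics/w3.png",np.vstack([m,m2]))
E
```

```text
[[-0.96  0.26 -0.  ]
 [ 0.26  0.96 -0.  ]
 [ 0.   -0.   -1.  ]]
0 (0.5, 0.25, 0.3) [ 0.24748447  0.07693956  1.53974315  0.          1.52490994 -1.12331185]
0 (0.57, 0.035, 0.33) [-0.15020288  0.10036228  1.45688233  0.          1.58434804 -1.7209992 ]
0 (0.52, -0.246, 0.25) [-0.65184757  0.14316375  1.56563633  0.          1.43279257 -2.2226439 ]
0 (0.5, -0.05, 0.06) [-0.69860012  0.14273725  2.67352631  2.43381365  0.94041565  1.79563874]
0 (0.5, -0.05, 0.06) [-0.54306384 -0.22180032  2.56829489  1.4299657   0.31583733  2.97035245]
0 (0.5, 0.25, 0.1) [ 0.36728773  0.06762225  2.01608187 -0.31949057  0.74321231 -0.79152838]
1 (0.5, 0.25, 0.3) [0.24748447 0.07693956 1.53974315 0.         1.52490994 2.0182808 ]
1 (0.57, 0.035, 0.33) [-1.50202875e-01  1.00362281e-01  1.45688233e+00 -4.44089210e-16
  1.58434804e+00  1.42059345e+00]
1 (0.52, -0.246, 0.25) [-6.51847573e-01  1.43163749e-01  1.56563633e+00 -4.44089210e-16
  1.43279257e+00  9.18948754e-01]
1 (0.5, -0.05, 0.06) [-0.69860012  0.14273725  2.67352631  2.43381365  0.94041565 -1.34595392]
1 (0.5, -0.05, 0.06) [-0.54306384 -0.22180032  2.56829489  1.4299657   0.31583733 -0.1712402 ]
1 (0.5, 0.25, 0.1) [ 0.36728773  0.06762225  2.01608187 -0.31949057  0.74321231  2.35006427]
w_rest 0 1.8
w_mag 1 4.0
w_can 1 5.2167
```

View pics/w3.png

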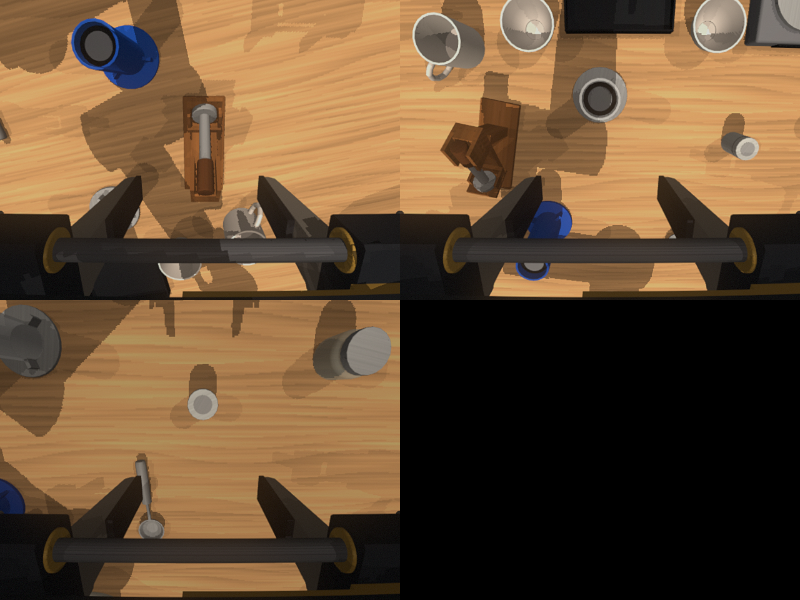

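Run:
```python
import h
from h import *
import pickle
def blob(im,uv,cond):
    p=im["pixels"]; m=cond(cv2.cvtColor(p,cv2.COLOR_RGB2HSV).astype(int)).astype(np.uint8)
    n,l,st,ce=cv2.connectedComponentsWithStats(m); d=[np.hypot(*(c-uv)) if st[i,4]>60 and i else 1e9 for i,c in enumerate(ce)]; i=int(np.argmin(d))
    c=max(cv2.findContours((l==i).astype(np.uint8),cv2.RETR_EXTERNAL,cv2.CHAIN_APPROX_NONE)[0],key=len); return cv2.fitEllipse(cv2.convexHull(c)),st[i]
c=pickle.load(open("w_can.pkl","rb")); m=pickle.load(open("w_mag.pkl","rb")); r=pickle.load(open("w_rest.pkl","rb"))
e,st=blob(c,(325,166),lambda H:(H[...,1]<40)&(H[...,2]>135)); print("can",e,unproj(c,[e[0]],.06))
# dark ring (floor rim seen inside mouth)
e,st=blob(m,(320,155),lambda H:(H[...,2]<60)); print("ring",e,unproj(m,[e[0]],.134), "rimguess",unproj(m,[(320,155)],.15))
print("can in mag view",unproj(m,[((747-400)*1.6,149*1.6)],.06))
print("rest: foot,shaft",unproj(r,[(326,179)],.055),unproj(r,[(328,309)],.15))
print("mag view foot", unproj(m,[(484-400)*1.6,183*1.6],.055))
x=r["pixels"][130:340,230:420,::-1]; y=m["pixels"][90:230,250:390,::-1]; z=c["pixels"][130:200,290:360,::-1]
cv2.imwrite("pics/wc.png",np.hstack([cv2.resize(x,(543,600),interpolation=3),np.vstack([cv2.resize(y,(257,300),interpolation=3),cv2.resize(z,(257,300),interpolation=3)])]))
h.FLIP=True
for R in(.45,.5,.55,.6,.65,.7):
    for t in(.985,1.135):
        k=inverse_kinematics((R,-.05,.06),att(np.arctan2(-.05,R),t)); print(R,t,None if k is None else k.round(2))
```

```text
can ((324.12591552734375, 166.60919189453125), (47.69749450683594, 48.44242477416992), 6.555488109588623) [[ 0.52274435 -0.24982143  0.06      ]]
ring ((319.2663269042969, 157.3704833984375), (52.527252197265625, 53.53022766113281), 173.7606658935547) [[0.6198364  0.03535844 0.134     ]] rimguess [[0.62268893 0.03470779 0.15      ]]
can in mag view [[ 0.52262137 -0.2481879   0.06      ]]
rest: foot,shaft [[0.44701132 0.26984541 0.055     ]] [[0.55105493 0.248535   0.15      ]]
mag view foot [[0.44938012 0.26872322 0.055     ]]
0.45 0.985 None
0.45 1.135 None
0.5 0.985 [-0.62 -0.14  2.66  2.14  0.51 -0.93]
0.5 1.135 [-2.67  2.13  2.68  2.36  0.77  2.46]
0.55 0.985 [-0.51  0.02  2.51  2.3   0.47 -1.03]
0.55 1.135 [-0.55  0.15  2.54  2.51  0.75 -1.28]
0.6 0.985 [-0.44  0.14  2.37  2.38  0.44 -1.06]
0.6 1.135 [-0.47  0.25  2.4   2.58  0.7  -1.29]
0.65 0.985 [-0.39  0.25  2.24  2.42  0.4  -1.07]
0.65 1.135 [-0.41  0.33  2.27  2.63  0.64 -1.29]
0.7 0.985 [-0.35  0.34  2.1   2.43  0.35 -1.04]
0.7 1.135 [-0.36  0.42  2.14  2.66  0.59 -1.28]
```

View pics/wc.png

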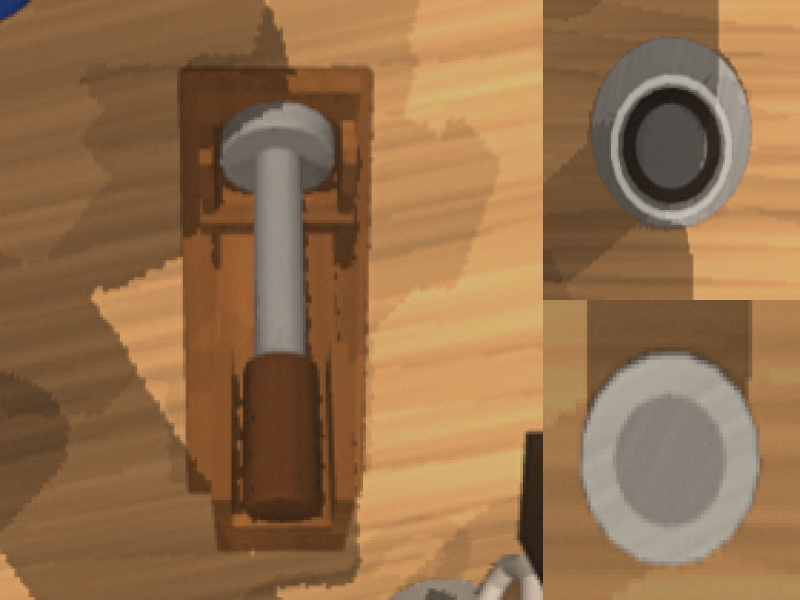

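Run:
```python
import h
from h import *
import pickle
h.FLIP=True
m=pickle.load(open("w_mag.pkl","rb")); r=pickle.load(open("w_rest.pkl","rb"))
print("mouth",unproj(m,[(319.8,160.2)],.15))
f=unproj(r,[(327.3,187.5)],.0545)[0]; j=unproj(r,[(328,254.2)],.1217)[0]; d=(j-f)[:2]
print("foot-joint",f,"junction",j,"len",np.hypot(*d),"expect .0545; yaw",np.arctan2(d[1],d[0]))
x,y=.5225,-.249
reach((x,y,.10),att(0)); move_linear((x,y,.037)); grip(.03,15); s=read_state(); print(s["gripper_width"],s["gripper_force"],s["time_s"])
move_linear((x,y,.26),speed=.25); 
reach((.56,.035,.30),att(0)); im=get_image("wrist"); save(im,"w_hold"); pickle.dump(im,open("w_hold.pkl","wb")); s=read_state();print(s["eef_pos"],s["gripper_width"],s["time_s"])
```

```text
mouth [[0.61818964 0.03487711 0.15      ]]
foot-joint [0.45625321 0.26937448 0.0545    ] junction [0.50913116 0.25776606 0.1217    ] len 0.0541371760688875 expect .0545; yaw -0.2161041608235569
0.04545254411898186 14.99995219084667 7.225
[0.55992369 0.03367347 0.29933652] 0.045036874906531674 9.4333
```

View pics/w_hold.png

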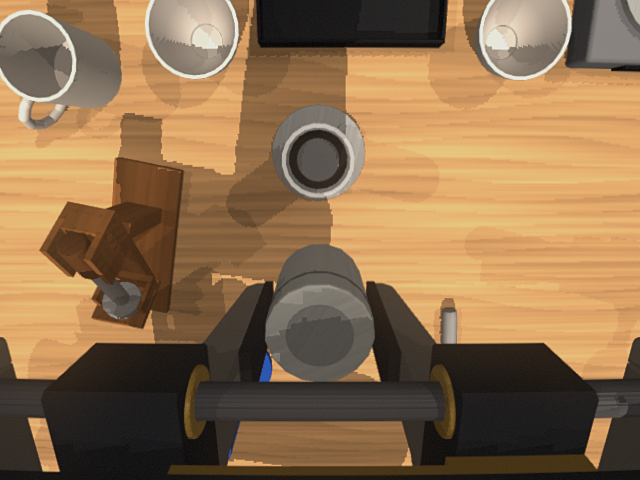

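The canister is held upright between the fingers, lid centre at about (320,333). The tube rim centre is at about (319.5,161), with the floor just below the rim.

Run:
```python
import h
from h import *
import pickle
h.FLIP=True
m=pickle.load(open("w_hold.pkl","rb"))
hsv=cv2.cvtColor(m["pixels"],cv2.COLOR_RGB2HSV)
print("mouth",unproj(m,[(319.5,161)],.15),"lid",unproj(m,[(320,333)],.322))
s=read_state(); print(s["eef_pos"],s["wrist_force"])
mx,my=.6183,.0352
reach((mx,my,.195),att(0)); s=read_state(); e=s["eef_pos"]-np.array([mx,my,.195]); print("err",e)
c=np.array([mx,my])-e[:2]
# canister underside = TCP z - .037
hit=move_linear((*c,.148),speed=.04,stop_force=4); s=read_state(); print(hit,s["eef_pos"],s["wrist_force"],s["time_s"])
```

```text
mouth [[0.61911402 0.03361122 0.15      ]] lid [[0.56149212 0.03356816 0.322     ]]
[0.55992369 0.03367347 0.29933652] [-0.14814616  0.0583633  -1.91069804]
err [-3.91530033e-05 -7.77375779e-04  4.33292543e-04]
True [0.61773231 0.03569452 0.16846814] [-0.26624994  0.02484211 -0.74039321] 10.6917
```

Stopped with the canister underside at 131.5 mm, so it is inside the mouth and resting on the floor. Release it and retreat.

Run:
```python
import h
from h import *
import pickle
h.FLIP=True
s=read_state(); x,y,z=s["eef_pos"]
grip(.075); wait(.3); move_linear((x,y,.26),speed=.25); 
im=get_image("wrist") ; t=get_image("top"); print(read_state()["time_s"])
# go above the rest; yaw/tilt options
P=np.array([.448,.2712,.046])  # foot underside estimate from wrist: foot joint at s=12
yaw=-.216; hd=np.array([np.cos(yaw),np.sin(yaw),0]); a=(hd+[0,0,1])/np.sqrt(2)
F=np.array([.45625,.26937,.0545])-12e-3*a; print("foot",F)
for f in(0,1):
    h.FLIP=f
    for tilt in(.1,.25,.4):
        R=Rot.from_rotvec(att(yaw,tilt)).as_matrix(); g=F+.055*a+.008*R[:,2]
        for up in(0,.15):
            k=inverse_kinematics(g+[0,0,up],att(yaw,tilt)); print(f,tilt,up,g.round(3),None if k is None else np.round(k,2))
    for p in((.55,-.06),(.5,-.06),(.5,-.2),(.6,-.15)):
      for yw in(-1.2,-.8,-.4,0,.4,.8,1.2):
        ks=[inverse_kinematics((*p,zz),att(yw,1.035)) for zz in(.06,.2)]
        if all(k is not None for k in ks) and abs(ks[0]-ks[1]).max()<.8: print(f,p,yw,[k.round(2).tolist() for k in ks])
T=t["pixels"][180:250,240:310,::-1]; W=im["pixels"][:,:,::-1]
cv2.imwrite("pics/rel.png",np.hstack([cv2.resize(T,(300,300),interpolation=3),cv2.resize(W,(400,300))]))
```

```text
12.2083
foot [0.44796189 0.2711886  0.04601472]
0 0.1 0 [0.487 0.263 0.077] [ 0.3   0.21  1.85 -0.06  0.99 -1.02]
0 0.1 0.15 [0.487 0.263 0.077] [ 0.3   0.04  1.72 -0.05  1.29 -1.04]
0 0.25 0 [0.488 0.262 0.077] [ 0.35  0.15  1.94 -0.18  0.84 -0.9 ]
0 0.25 0.15 [0.488 0.262 0.077] [ 0.35 -0.04  1.82 -0.15  1.15 -0.96]
0 0.4 0 [0.489 0.262 0.078] [ 0.4   0.11  2.03 -0.35  0.71 -0.72]
0 0.4 0.15 [0.489 0.262 0.078] [ 0.4  -0.1   1.91 -0.27  1.02 -0.85]
0 (0.55, -0.06) 0.4 [[-0.85, 0.19, 2.36, 1.5, 0.96, 2.27], [-0.85, -0.24, 2.37, 1.23, 1.05, 2.77]]
0 (0.55, -0.06) 0.8 [[-0.88, 0.38, 2.1, 1.14, 1.22, 2.28], [-0.88, 0.05, 2.1, 1.06, 1.37, 2.58]]
0 (0.55, -0.06) 1.2 [[-0.82, 0.57, 1.8, 0.89, 1.47, 2.26], [-0.82, 0.3, 1.81, 0.89, 1.63, 2.46]]
0 (0.5, -0.06) 0.4 [[-0.98, 0.1, 2.47, 1.41, 1.03, 2.24], [-0.98, -0.41, 2.49, 1.16, 1.17, 2.77]]
0 (0.5, -0.06) 0.8 [[-0.98, 0.31, 2.2, 1.08, 1.26, 2.22], [-0.98, -0.06, 2.21, 1.01, 1.44, 2.54]]
0 (0.5, -0.06) 1.2 [[-0.89, 0.49, 1.92, 0.85, 1.48, 2.19], [-0.89, 0.21, 1.92, 0.85, 1.66, 2.4]]
0 (0.5, -0.2) 0 [[-1.11, 0.11, 2.46, 1.63, 0.88, 2.25], [-1
[... 1801 characters left out ...]
95, -0.28]]
1 (0.5, -0.2) 0.4 [[-1.18, 0.29, 2.22, 1.23, 1.15, -0.87], [-1.18, -0.08, 2.23, 1.1, 1.3, -0.52]]
1 (0.5, -0.2) 0.8 [[-1.14, 0.48, 1.93, 0.95, 1.39, -0.89], [-1.14, 0.19, 1.94, 0.93, 1.56, -0.66]]
1 (0.5, -0.2) 1.2 [[-1.04, 0.66, 1.64, 0.74, 1.63, -0.95], [-1.04, 0.42, 1.65, 0.76, 1.8, -0.79]]
1 (0.6, -0.15) 0 [[-0.76, 0.23, 2.3, 1.93, 0.68, -0.91], [-0.76, -0.18, 2.31, 1.41, 0.64, -0.25]]
1 (0.6, -0.15) 0.4 [[-0.9, 0.37, 2.12, 1.41, 1.0, -0.79], [-0.9, 0.03, 2.12, 1.22, 1.08, -0.42]]
1 (0.6, -0.15) 0.8 [[-0.92, 0.55, 1.84, 1.09, 1.28, -0.78], [-0.92, 0.27, 1.84, 1.04, 1.41, -0.54]]
1 (0.6, -0.15) 1.2 [[-0.86, 0.74, 1.52, 0.86, 1.56, -0.82], [-0.86, 0.51, 1.53, 0.87, 1.7, -0.65]]
```

View pics/rel.png

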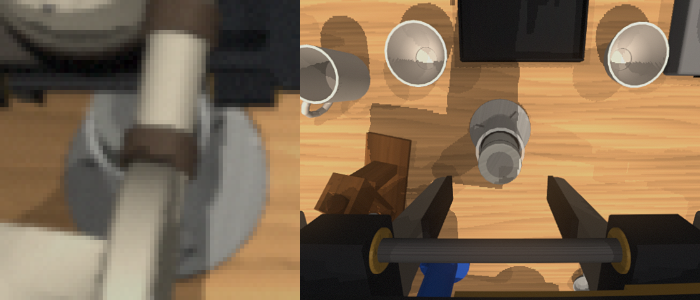

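The release looks good: the canister stands in the mouth in line with the tube. Now the rod, by the shaft.

```bash
cat >> h.py <<'E'
yaw=-.216; hd=np.array([np.cos(yaw),np.sin(yaw),0]); ax=(hd+[0,0,1])/np.sqrt(2)
F=np.array([.448,.2712,.046]); TILT=.25
E
python3 - <<'E'
import h
from h import *
h.FLIP=False
A=att(yaw,TILT); z=Rot.from_rotvec(A).as_matrix()[:,2]; g=F+.057*ax+.008*z
reach(g+[0,0,.12],A); grip(.045); e=read_state()["eef_pos"]-g-[0,0,.12]; e[2]=0; print("err",e)
hit=move_linear(g-e,speed=.08,stop_force=8); s=read_state(); print(hit,s["eef_pos"]-g,s["wrist_force"])
if not hit:
    grip(.01,40); s=read_state(); print(s["gripper_width"],s["gripper_force"],s["time_s"],s["wrist_force"])
    import pickle; im=get_image("scene"); save(im,"g1")
E
```

```text
err [2.09467010e-05 7.33571714e-06 0.00000000e+00]
False [0.00044939 0.00015053 0.00064088] [ 0.20391248 -0.34376288  0.27469954]
0.01683842511881101 40.00292122364044 17.05 [-1.04793438 -1.16501852  2.21740786]
```

Run:
```python
import h
from h import *
import pickle
h.FLIP=False
s=read_state(); p=s["eef_pos"]
print(move_linear(p+[0,0,.22],speed=.15)); s=read_state(); print(s["wrist_force"],s["gripper_width"],s["time_s"],s["qpos"].round(2))
for c in((.52,-.08),(.5,-.06),(.5,.0)):
  for yw in(-1.2,-.8,.4,.8,1.2):
    B=att(yw,TILT+np.pi/4); ks=[inverse_kinematics((*c,zz),B) for zz in(.06,.25)]
    print(c,yw,[None if k is None else k.round(2).tolist() for k in ks])
im=get_image("scene"); save(im,"lift"); cv2.imwrite("pics/liftc.png",im["pixels"][100:380,280:640,::-1])
```

```text
False
[-0.38506218  0.1474753  -2.64202427] 0.017204173039642032 18.7167 [ 0.35 -0.08  1.72 -0.14  1.29 -0.98]
(0.52, -0.08) -1.2 [None, [0.11, -0.01, 2.04, -1.16, 1.13, 0.3]]
(0.52, -0.08) -0.8 [[-0.02, 0.21, 2.34, 4.36, 0.7, 0.91], [-0.02, -0.33, 2.32, -1.23, 0.69, 0.03]]
(0.52, -0.08) 0.4 [[-0.96, 0.16, 2.4, 1.41, 1.02, 2.25], [-0.96, -0.41, 2.37, 1.12, 1.2, 2.89]]
(0.52, -0.08) 0.8 [[-0.97, 0.36, 2.13, 1.09, 1.26, 2.25], [-0.97, -0.08, 2.11, 1.01, 1.49, 2.65]]
(0.52, -0.08) 1.2 [[-0.89, 0.54, 1.84, 0.85, 1.49, 2.22], [-0.89, 0.2, 1.82, 0.86, 1.73, 2.49]]
(0.5, -0.06) -1.2 [None, [0.17, -0.04, 2.07, -1.15, 1.18, 0.32]]
(0.5, -0.06) -0.8 [[0.04, 0.18, 2.37, 4.41, 0.73, 0.91], [0.04, -0.37, 2.35, -1.21, 0.75, 0.04]]
(0.5, -0.06) 0.4 [[-0.98, 0.1, 2.47, 1.41, 1.03, 2.24], [-0.98, -0.53, 2.45, 1.11, 1.24, 2.92]]
(0.5, -0.06) 0.8 [[-0.98, 0.31, 2.2, 1.08, 1.26, 2.22], [-0.98, -0.16, 2.18, 1.0, 1.51, 2.65]]
(0.5, -0.06) 1.2 [[-0.89, 0.5, 1.92, 0.85, 1.48, 2.19], [-0.89, 0.13, 1.9, 0.86, 1.73, 2.48]]
(0.5, 0.0) -1.2 [[0.3, 0.44, 2.01, -1.26, 1.12, 0.78], [0.3, 0.04, 1.99, -1.11, 1.28, 0.38]]
(0.5, 0.0) -0.8 [None, [0.22, -0.27, 2.28, -1.21, 0.9, 0.15]]
(0.5, 0.0) 0.4 [[-0.84, 0.03, 2.55, 1.53, 0.95, 2.24], None]
(0.5, 0.0) 0.8 [[-0.88, 0.24, 2.3, 1.16, 1.2, 2.22], [-0.88, -0.27, 2.28, 1.04, 1.44, 2.71]]
(0.5, 0.0) 1.2 [[-0.81, 0.44, 2.01, 0.91, 1.41, 2.2], [-0.81, 0.04, 1.99, 0.9, 1.67, 2.52]]
```

View pics/liftc.png

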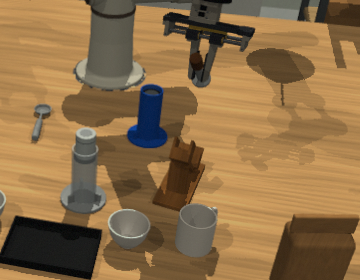

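The rod is lifted clear in the fingers, and the canister still stands upright in the tube. I'll swing it upright at height, well above the tube, then set it down at (0.52, -0.08).

Run:
```python
import h
from h import *
h.FLIP=False
s=read_state(); p=s["eef_pos"]
move_linear(p+[-.03,0,.12],speed=.2)
B=att(.8,TILT+np.pi/4)
for z in(.42,.38,.34):
    k=inverse_kinematics((.50,-.08,z),B)
    if k is not None: break
print(z,k.round(2)); movej(k); s=read_state(); print(s["eef_pos"],s["gripper_width"],s["time_s"])
reach((.52,-.08,.12),B); s=read_state(); print(s["eef_pos"],s["qpos"].round(2),s["gripper_width"],s["time_s"])
im=get_image("scene"); save(im,"up"); cv2.imwrite("pics/upc.png",cv2.resize(im["pixels"][120:320,200:440,::-1],(720,600),interpolation=3))
```

```text
0.42 [-1.01 -0.31  1.95  1.01  1.73  2.95]
[ 0.50002326 -0.07983513  0.4199538 ] 0.016594693493208478 22.825
[ 0.52096198 -0.0811813   0.12130798] [-0.97  0.2   2.15  1.05  1.33  2.38] 0.017083597834768344 23.975
```

View pics/upc.png

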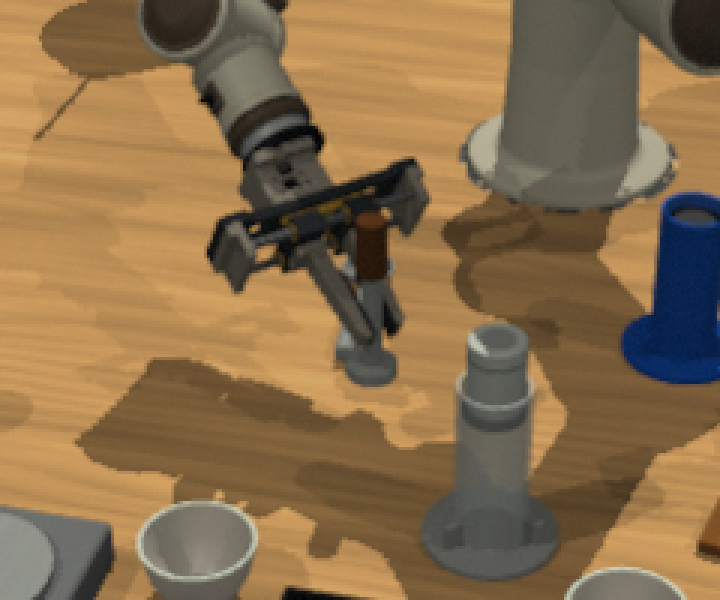

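The rod is upright, handle up, over free table.

Run:
```python
import h
from h import *
import pickle
h.FLIP=False
B=att(.8,TILT+np.pi/4); z=Rot.from_rotvec(B).as_matrix()[:,2]
p=read_state()["eef_pos"]
hit=move_linear((.52,-.08,.045),speed=.04,stop_force=4); s=read_state(); q=s["eef_pos"]; print(hit,q,"expect z .053",s["wrist_force"],s["time_s"])
g=q-.008*z; print("rod xy",g)
if hit and q[2]<.065:
    grip(.04); wait(.2); move_linear(q-.12*z,speed=.2); s=read_state(); print(s["qpos"].round(2),s["time_s"])
    for y in(0,np.pi/4,np.pi/2,-.8,-np.pi/2):
        for f in(0,1):
            h.FLIP=f; k=inverse_kinematics((g[0],g[1],.26),att(y)); k2=inverse_kinematics((.6183,.0352,.19),att(y)); print(y,f,None if k is None else k.round(2), None if k2 is None else k2.round(2))
    im=get_image("top"); pickle.dump(im,open("t2.pkl","wb")); im=get_image("wrist"); save(im,"w_st"); pickle.dump(im,open("w_st.pkl","wb"))
```

```text
True [ 0.5201814  -0.0799407   0.05370398] expect z .053 [-1.78390588 -1.43610481  4.49768201] 25.5083
rod xy [ 0.51538769 -0.08487648  0.05778545]
[-1.2   0.22  2.14  0.9   1.46  2.27] 26.975
0 0 [-0.39 -0.    1.7   0.    1.44 -1.97] [-0.14  0.3   1.5   0.    1.34 -1.71]
0 1 [-0.39 -0.    1.7  -0.    1.44  1.18] [-0.14  0.3   1.5  -0.    1.34  1.43]
0.7853981633974483 0 [-0.39 -0.    1.7  -0.    1.44 -2.75] [-0.14  0.3   1.5  -0.    1.34 -2.49]
0.7853981633974483 1 [-0.39 -0.    1.7  -0.    1.44  0.39] [-0.14  0.3   1.5  -0.    1.34  0.65]
1.5707963267948966 0 [-0.39 -0.    1.7  -0.    1.44  2.75] None
1.5707963267948966 1 [-0.39 -0.    1.7  -0.    1.44 -0.39] [-0.14  0.3   1.5  -0.    1.34 -0.14]
-0.8 0 [-0.39 -0.    1.7  -0.    1.44 -1.17] [-0.14  0.3   1.5  -0.    1.34 -0.91]
-0.8 1 [-0.39 -0.    1.7  -0.    1.44  1.98] [-0.14  0.3   1.5  -0.    1.34  2.23]
-1.5707963267948966 0 [-0.39 -0.    1.7  -0.    1.44 -0.39] [-0.14  0.3   1.5  -0.    1.34 -0.14]
-1.5707963267948966 1 [-0.39 -0.    1.7  -0.    1.44  2.75] None
```

Run:
```python
import h
from h import *
h.FLIP=True
rx,ry=.5154,-.0849; D=att(.8-np.pi/2)
p=read_state()["eef_pos"]; move_linear((p[0],p[1],.28),speed=.25)
grip(.07); reach((rx,ry,.26),D); e=read_state()["eef_pos"]-[rx,ry,.26]; print("err",e)
hit=move_linear((rx,ry,.118),speed=.12,stop_force=6); s=read_state(); print(hit,s["eef_pos"],s["wrist_force"])
if not hit:
    grip(.015,50); s=read_state(); print("width",s["gripper_width"],s["gripper_force"],s["wrist_force"],s["time_s"],s["eef_pos"])
```

```text
err [-0.00083202 -0.00016579 -0.00090964]
False [ 0.51603847 -0.08518827  0.11889016] [ 0.15888616  0.55078718 -0.6951738 ]
width 0.024923143126566023 49.99600678682327 [-1.22864182 -0.4303707  -0.64197032] 31.5083 [ 0.51533276 -0.08494695  0.11795733]
```

Run:
```python
import h
from h import *
import pickle
h.FLIP=True
D=att(.8-np.pi/2); p=read_state()["eef_pos"]
move_linear((p[0],p[1],.36),speed=.2); s=read_state(); print("lift",s["wrist_force"],s["gripper_width"])
mx,my=.6183,.0347
reach((mx,my,.35),D); wait(.3); s=read_state(); print(s["eef_pos"],s["time_s"])
a=get_image("scene"); b=get_image("top"); pickle.dump((a,b),open("press.pkl","wb"))
x=a["pixels"][160:320,300:430,::-1]; y=b["pixels"][150:270,210:340,::-1]
cv2.imwrite("pics/pre.png",np.hstack([cv2.resize(x,(480,590),interpolation=3),cv2.resize(y,(310,590*310//310),interpolation=3)[:590]]))
print(proj(a,[(mx,my,.15),(mx,my,.232),(mx,my,.1915)]))
```

```text
lift [-0.29822249 -0.94496075 -2.28430405] 0.025217091476350713
[0.61807735 0.03378285 0.3504263 ] 33.8417
[[363.64486285 248.66487043]
 [364.75908647 218.5074436 ]
 [364.20047475 233.66133919]]
```

View pics/pre.png

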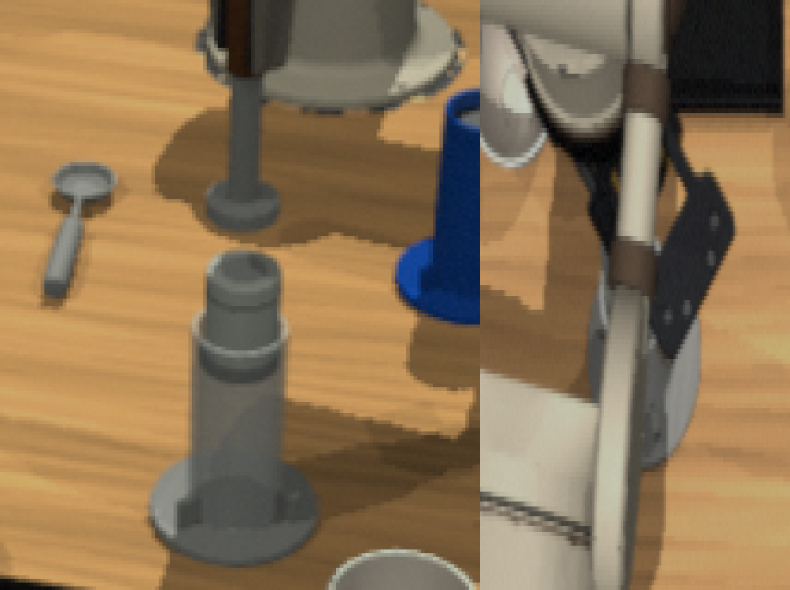

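The rod hangs vertical, its foot (242,205) centred over the canister top (243,268) and tube axis (about 240). Press down.

Run:
```python
import h
from h import *
h.FLIP=True
D=att(.8-np.pi/2)
hit=move_linear((.6183,.0347,.185),speed=.06,stop_force=22); s=read_state(); print(hit,s["eef_pos"],s["wrist_force"],s["gripper_width"],s["time_s"],"foot z",s["eef_pos"][2]-.118)
```

```text
True [0.6188299  0.03451739 0.19387019] [-1.36229544 -0.52403458  4.74288692] 0.025334042012386145 36.2917 foot z 0.07587018711297719
```

The foot is at 75.9 mm against the expected 76 mm, so the floor is at its stop. Press once more and hold, then withdraw and stand the rod back on the table.

Run:
```python
import h
from h import *
h.FLIP=True
D=att(.8-np.pi/2)
s=read_state(); x,y,z=s["eef_pos"]
hit=move_linear((x,y,z-.004),speed=.02,stop_force=18); wait(.4); s=read_state(); print(hit,s["eef_pos"],s["wrist_force"],s["time_s"])
move_linear((x,y,z+.03),speed=.08); s=read_state(); print(s["eef_pos"],s["wrist_force"])
move_linear((x,y,.35),speed=.15)
reach((.5154,-.0849,.20),D); hit=move_linear((.5154,-.0849,.110),speed=.05,stop_force=4); s=read_state(); print(hit,s["eef_pos"],s["wrist_force"],s["gripper_width"],s["time_s"])
```

```text
True [0.61918896 0.03438598 0.19388894] [-3.04684954 -0.66311061  6.08876672] 36.9167
[0.61903097 0.03450447 0.22419908] [ 0.04951614  0.64753546 -2.81031745]
True [ 0.51528009 -0.08489139  0.11794024] [-0.41255184  0.45695988  3.55965202] 0.025277855403981097 40.775
```

Run:
```python
import h
from h import *
h.FLIP=True
s=read_state(); x,y,z=s["eef_pos"]
grip(.06); wait(.3); move_linear((x,y,.30),speed=.15); D=att(.8-np.pi/2)
reach((.42,-.2,.33),D); wait(.5)
a=get_image("scene"); K=proj(a,[(x,y,0),(x,y,.098),(x,y,.15),(.6187,.0345,.076)]).round(1); print(K)
save(a,"end"); p=a["pixels"]
for u,v in K[:3].astype(int): print(p[v+2,u-18:u+19:3].mean(1).round().tolist() , p[v+4,u].tolist())
s=read_state(); print(s["wrist_force"],s["time_s"])
```

```text
[[323.7 265.8]
 [323.4 234.7]
 [323.2 217.2]
 [362.6 274.3]]
[157.0, 156.0, 157.0, 155.0, 79.0, 72.0, 78.0, 83.0, 69.0, 72.0, 143.0, 144.0, 144.0] [76, 78, 74]
[144.0, 142.0, 120.0, 87.0, 91.0, 110.0, 38.0, 44.0, 142.0, 143.0, 143.0, 145.0, 145.0] [68, 70, 66]
[146.0, 147.0, 147.0, 145.0, 131.0, 29.0, 43.0, 36.0, 80.0, 139.0, 140.0, 144.0, 147.0] [40, 24, 11]
[ 0.56999638 -0.2763993  -0.24058554] 44.325
```

The pixel check puts the foot, shaft and brown handle where an upright rod at that spot should appear. Handing in.

```bash
python3 -c "
from rig import *
print(close_job())"
```

```text
the job is handed in; nothing more can be done
None
```

I handed the job in at about 44 s of the 72 s limit, with no verdict returned: the canister is at the bottom of the tube (rod foot 75.9 mm above the table against 76 mm at the stop, about 8 N held), the rod was released standing upright on the table, and I commanded no move near the bowls, mug or jar, though I did not re-measure them.

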